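# Take the oldest solder reel, restock the lane

## Robot

A 6-joint arm with a two-finger parallel gripper is mounted at the origin on a cart in front of the work surface, level with it; the furniture and walls round the work are solid. World frame = base frame: x ahead of the robot, y to its left, z up, the work surface at z = 0. Lengths are in m, angles in rad, forces in N, time in s.
With the tool pointing down it reaches from about 0.275 to 0.725 m from the base axis. Payload 15.9 kg.
Tool frame: the origin (TCP) lies at the very end of the fingers, on their centre line; the grasp point (between the pads) lies 19 mm behind it (env.grasp_offset is the distance from the TCP to the grasp point, in m); z points along the fingers, y is the line along which they close (so a half turn about z gives the same grasp; the last joint's range is limited). The gripper opens to 85 mm and grips with 20 to 120 N. Pads are 22 mm wide; open, the fingers measure 114 mm over their backs; the gripper's body (76 mm by 85 mm) begins 54 mm behind the grasp point. The pads swing forward as they close: fully open they stand 13 mm farther back than shut.
Start: joints at [-1.133, 0.213, -0.034, 1.323, 0, 1.571], TCP at [0.212, -0.453, 0.231] pointing down, gripper open.
Joint ranges: [-2.98, 2.98], [-0.74, 1.72], [-1.14, 1.35], [-2.1, 2.04], [-1.57, 1.44], [-3.14, 3.14]. Speed limits (rad/s): [1.89, 1.89, 2.39, 2.57, 3.14, 3.14].

## Interface

Orientations are given as a rotation vector (axis times angle).
In Python, from station import env, optics, finder gives the robot as it stands.
- The arm moves only by the tool servo_tool, never from a script. Its argument "commands" is one flat list of numbers, 7 for each row, row after row: the turn, a rotation vector about the world's x, y, z in units of 10 degrees (1.0 is 10 degrees), then the shift along the world's x, y, z in units of 25 mm (1.0 is 25 mm), then the closure, from 0 (fully open) to 1 (shut). A call has 1 to 5 rows; each row shifts and turns the commanded pose from where the row before left it; what a row does not reach is not made up. A row lasts 1/8 s, in which the tool goes at most 62.5 mm and 10.7 degrees, less where a joint would pass 70% of its speed; a pose out of reach is approached as far as the arm can. A call is refused whole if a number of a shift passes 1 or a number of a turn 1, either way. A call with a gripper value outside its range is refused whole. The fingers move at their own pace and stop on an object; the grip force is fixed at half the most. Time passes only in rows, so rows that do not move let the fingers close. It gives the time, the measured TCP pose, the force, the opening and the grip force at its end, in the units of the state.
- env.get_obs(): the state, without advancing time (a new reading comes with each control period).
- optics.get_image(name): name is "scene" or "top"; returns a dict with "pixels" (400x640x3 uint8, red, green, blue), "fovy" (degrees; the focal length in pixels is half the picture's height over the tangent of half this angle, whatever the lens; pixels are square), "cx", "cy" (the principal point, pixels), "k1" (the pictures are not rectified: a ray, as slopes to the right and down, at radius r is drawn at 1 + k1 r^2 times it, then the intrinsics apply), "R" (3x3) and "t" (3): a world point X has camera coordinates R X + t. Camera axes: x right, y down, z forward; pixel columns grow to the right and rows downward; lengths in m; the calibration is good to about 2 mm. A picture is of the moment at which its call begins. There is no depth.
- env.finish_job(): hands the job in; it is judged then, once.
Trained networks look in a picture, given as the dict that the camera call returned (one of the last four; its "shot" number tells which), for a name from the list of things; names that differ only in an ending like _2 or _b are one class to them, and where a whole thing is asked for, a point or a joint stands for the part that bears it (a point fixed in the world has none). Each returns a list of dicts, best first, with "confidence" (0 to 1); they miss things now and then, are a little off and sometimes report something else, mostly with a low value. They report only what shows in the picture. A call takes as long as a camera call. They do not tell look-alikes from the thing itself.
- finder.recognise(picture, query): "pixel" ([column, row] in pixels, amid what is visible of it).
The state is a dict: "t": time; "qpos": joint angles; "dq": joint speeds; "tau": joint torques, N m; "tool_pos": TCP position; "ee_rot": TCP orientation; "wrist_force": force on the tool from outside, world axes, zero at the start; "moment": the same for the moment, N m; "opening": finger opening in m; "finger_force": force on a finger pad.
Only numpy, scipy, OpenCV 4.12 (cv2) and the standard library are available. Lean on these libraries where they do the work, as an engineer would, in place of code of your own. Each camera call takes 0.05 s, during which the arm holds its last target. There are 200 camera calls.

## Task

Take the oldest reel of solder from the low front end of the sloped lane and lay it in the V-shaped reel stand. Load the new reel from the top of the cardboard box into the lane behind the one that is left, lying crosswise like it, so that it rolls down against it.

Things in the scene. Friction and masses are not known exactly. Their poses are not given: they have to be found in the camera images.
- reel_front: Oldest solder reel: grey plastic with bright wire, a cylinder 44 mm in diameter, 40 mm long, flat end faces to grip across, 0.1 kg. Lies level across the lane against its front lip. Origin at its centre, y = cylinder axis (it rolls, so x, z point anywhere). A like reel, not listed, touches it from behind (uphill) and rolls down to the front when this one is taken away.
- reel_new: New reel: same shape, size, looks, origin and axes. Lies with its axis level in the shallow recess on top of a cardboard box (not listed, fixed to the bench, 46 x 60 mm, 52 mm high, recess 10 mm deep with 2 mm walls), axis along the box's longer side, its centre 64 mm above the bench. (Obstacles: blue cabinet 225 mm high left of the lane, open crate 110 mm high at the right.)
- lane: Aluminium feed lane, fixed, 191 x 60 mm, open above. Origin: centre of its foot on the bench; x uphill along it (roughly away from the robot), z up. Floor rises 10 deg to +x, 54 mm clear between side walls 9 mm high; front lip 16, rear lip 9 mm. A reel in it has its centre at z = 52.3 mm + 0.176 x; places at x = -73 (front), -30 (second), 14 mm (third). Reels let go roll down by themselves.
- stand: Dark steel V cradle on a pedestal, fixed, 70 (x) x 64 mm (y). Faces slope at 30 deg from the edges at x = -35 and 35 mm (68 mm above the bench) down to x = 0 (48 mm); cheeks 58 mm high at y = -30 and 30, 58 mm clear between them. Origin: centre of its foot on the bench, y along the V, z up. A reel laid in with its axis along y settles with its centre at x = 0, z = 73 mm.
Things that resemble listed ones, but are neither listed nor needed, are in the scene too. What is shaped like the reel_front but pink is not meant.

How it is judged:
By the outcome, as a careful person would: the job done as asked, in the order asked, and still so for the second after the job is handed in, with the robot touching nothing.
It also fails if it takes over 70 s, if anything falls off the work surface, if the arm or the gripper's body presses on something with over 40 N, if the wrist force passes 120 N, or if a joint passes its speed limit or range.

## Working session

There is one attempt and no reset: what is moved stays moved. The work goes in short steps, Python scripts to look and compute and a tool call to move; the robot and the scene stay as the last step left them, time stands still between calls to the robot, and variables do not carry over. Pictures are saved under pics/ and viewed, at most 10 in all, crops included, and the job is handed in when it is done.

Besides the shell and the picture viewer there is one more tool, called after ">>>" as name(argument=value, ...) on one line, values as JSON. servo_tool: Moves the arm, as the interface text tells. Its arguments: {"type":"object","properties":{"commands":{"type":"array"}},"required":["commands"]}

```bash
mkdir -p pics; cat > h.py <<'E'
import numpy as np, cv2
from station import env, optics, finder
def K(p):
    f=200/np.tan(np.radians(p["fovy"])/2); return np.array([[f,0,p["cx"]],[0,f,p["cy"]],[0,0,1.]])
def proj(p,X):
    X=np.atleast_2d(X).astype(float)
    return cv2.projectPoints(X,cv2.Rodrigues(np.array(p["R"]))[0],np.array(p["t"],float),K(p),np.array([p["k1"],0,0,0.]))[0].reshape(-1,2)
def ray(p,px):
    u=cv2.undistortPoints(np.array([[px]],float),K(p),np.array([p["k1"],0,0,0.])).ravel()
    R=np.array(p["R"]); t=np.array(p["t"]); return -R.T@t, R.T@np.array([u[0],u[1],1])
def onz(p,px,z):
    c,d=ray(p,px); return c+d*(z-c[2])/d[2]
def tri(a,pa,b,pb):
    c1,d1=ray(a,pa);c2,d2=ray(b,pb); d1/=np.linalg.norm(d1);d2/=np.linalg.norm(d2)
    s=np.linalg.lstsq(np.c_[d1,-d2],c2-c1,rcond=None)[0]; A=c1+s[0]*d1;B=c2+s[1]*d2
    return (A+B)/2,np.linalg.norm(A-B)
def save(p,n): cv2.imwrite("pics/"+n+".png",p["pixels"][:,:,::-1])
E
cat > a.py <<'E'
from h import *
np.set_printoptions(precision=4,suppress=True)
S=optics.get_image("scene");T=optics.get_image("top")
save(S,"s0");save(T,"t0")
for n,p in(("S",S),("T",T)):
    print(n,"cam",-np.array(p["R"]).T@p["t"])
    for q in("reel_front","reel_new","lane","stand"):
        print(n,q,[(np.round(r["pixel"],1).tolist(),round(r["confidence"],2)) for r in finder.recognise(p,q)][:6])
o=env.get_obs();print(o)
E
python3 a.py
```

```text
S cam [0.1197 0.5667 0.9552]
S reel_front [([357.9, 216.5], 0.73), ([201.7, 234.8], 0.57)]
S reel_new [([403.5, 177.0], 0.77)]
S lane [([325.8, 194.5], 0.68)]
S stand [([364.8, 158.9], 0.97)]
T cam [0.3835 0.0268 1.0453]
T reel_front [([349.2, 250.4], 0.77), ([232.9, 155.7], 0.74)]
T reel_new [([421.6, 261.2], 0.52)]
T lane [([348.9, 214.4], 0.91)]
T stand [([417.5, 204.9], 0.79), ([418.8, 259.7], 0.66)]
{'t': 0.5, 'qpos': array([-1.133 ,  0.2129, -0.0344,  1.3235,  0.0001,  1.5708]), 'dq': array([-0.0017, -0.0011,  0.0007, -0.0005, -0.001 ,  0.0005]), 'tau': array([ -0.0002, -68.5513,  48.7077,   0.0024,  -0.    ,  -0.    ]), 'tool_pos': array([ 0.212 , -0.4528,  0.2313]), 'ee_rot': array([-3.0665, -0.6822, -0.    ]), 'wrist_force': array([-0.0932,  0.6493,  0.2122]), 'moment': array([ 0.0224, -0.0042,  0.013 ]), 'finger_force': 0.0, 'opening': 0.08522707551365144}
```

View pics/s0.png

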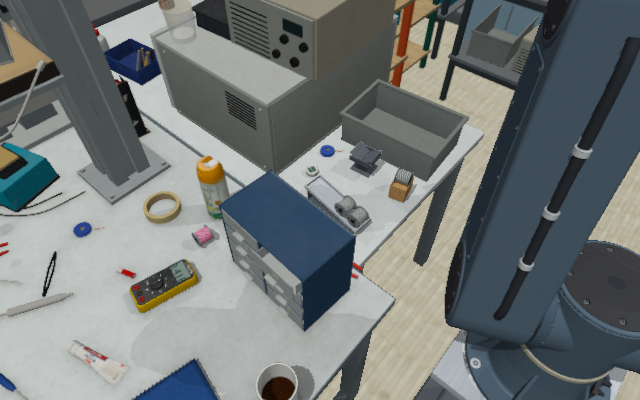

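View pics/t0.png

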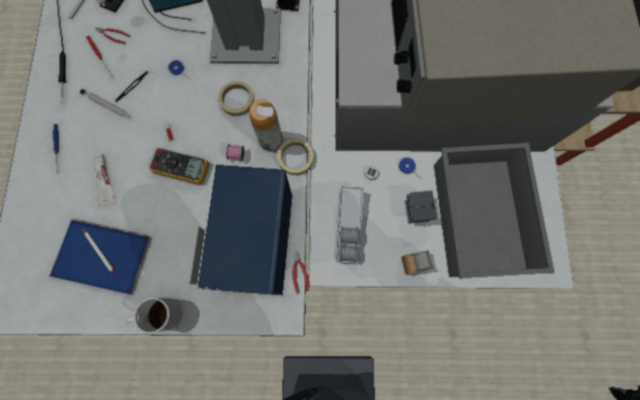

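Scene view: the lane is at (338,200) with two grey reels, front at (357,217). The stand is at (365,157), the box with the new reel at (402,182), and the pink reel at (204,235). Top view: front reel about (349,253), second (350,236), stand (421,206), box (418,262), pink reel (235,153).

Candidates (top view): grey front reel (349,253), grey second reel (350,236), grey reel on the box (421,261) and pink reel (235,153). By the description I choose (349,253) as reel_front and (421,261) as reel_new. I'll check both in a close crop.

```bash
python3 - <<'E'
import cv2,numpy as np
t=cv2.imread("pics/t0.png")[170:285,330:445];s=cv2.imread("pics/s0.png")[135:240,300:420]
a=cv2.resize(t,(400,400),interpolation=cv2.INTER_CUBIC);b=cv2.resize(s,(400,350),interpolation=cv2.INTER_CUBIC)
c=np.zeros((400,800,3),np.uint8);c[:,:400]=a;c[:350,400:]=b;cv2.imwrite("pics/c0.png",c)
E
```

```text
(no output)
```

View pics/c0.png

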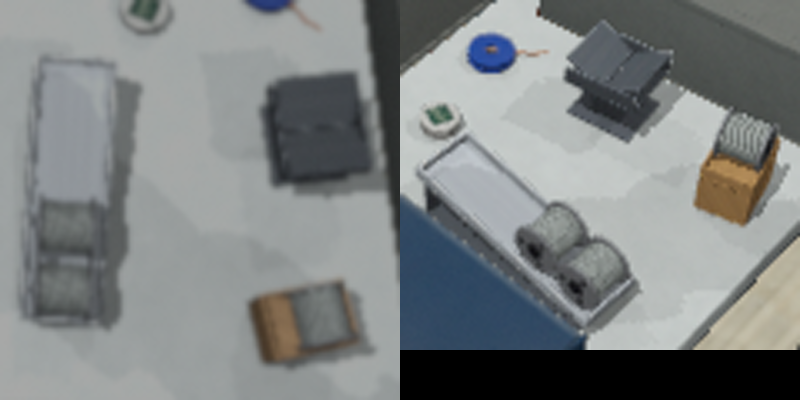

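```bash
cat > fit.py <<'E'
from h import *
from scipy.optimize import least_squares
np.set_printoptions(precision=4,suppress=True)
S=optics.get_image("scene");T=optics.get_image("top")
tc=lambda l:[np.array(q)/3.478+(330,170) if q else None for q in l]
sc=lambda l:[((q[0]-400)*.3+300,q[1]*.3+135) if q else None for q in l]
W=lambda x:.0391+.176*x
m={
"lane":([(.0955,.030,.0955*.176+.039),(.0955,-.030,.056),(-.0955,.030,.0225),(-.0955,-.030,.0225),(-.0955,.027,.029),(-.0955,-.027,.029)],
  tc([(40,58),(115,63),None,None,(23,318),(102,325)]), sc([(418,170),(468,137),None,None,(585,328),(637,278)])),
"stand":([(.035,.032,.068),(.035,-.032,.068),(-.035,-.032,.068),(-.035,.032,.068),(0,.032,.048)],
  tc([(272,77),(357,73),(370,172),(277,183),(276,130)]), sc([(605,24),(668,68),None,(567,68),None])),
"box":([(.023,.03,.052),(.023,-.03,.052),(-.023,-.03,.052),(-.023,.03,.052),(-.023,-.03,0)],
  tc([None,(345,280),(359,345),(270,362) if 0 else None,None]), sc([None,None,None,None,None]))}
P={}
def w(v,X):
    c,s=np.cos(v[2]),np.sin(v[2]);X=np.array(X);return np.c_[v[0]+c*X[:,0]-s*X[:,1],v[1]+s*X[:,0]+c*X[:,1],X[:,2]]
for n,(X,a,b) in m.items():
    if n=="box":continue
    def r(v):
        o=[]
        for p,q in((T,a),(S,b)):
            pr=proj(p,w(v,X)); o+=[pr[i]-q[i] for i in range(len(q)) if q[i] is not None]
        return np.concatenate(o)
    f=least_squares(r,[.4,-.05 if n=="lane" else -.2,0],loss="soft_l1"); P[n]=f.x
    print(n,f.x,np.degrees(f.x[2]),"res",f.fun.reshape(-1,2).round(1).tolist())
L=P["lane"]
for x in(-.073,-.030,.014): print("place",x,w(L,[(x,0,.0523+.176*x)]),proj(T,w(L,[(x,0,.0523+.176*x)])))
# reel on box
print("new T",onz(T,(421.6,261.2),.07),"S",onz(S,(403.5,177),.07),tri(T,(421.6,261.2),S,(403.5,177)))
print("front tri",tri(T,(349.2,250.4),S,(357.9,216.5)))
for q in[(287,167),(290,170),(281,294)]: print("cab",q,onz(T,q,.225),onz(T,q,0))
# overlay
def line(img,p,A,B,o,k,c):
    q=proj(p,[A,B]); q=((q-o)*k+k/2-.5).astype(int); cv2.line(img,q[0].tolist(),q[1].tolist(),c,1)
def over(name,vb):
    o=[]
    for p,(x0,y0,ww,hh) in((T,(330,170,115,115)),(S,(300,135,120,110))):
        k=400//ww if 0 else 4; I=cv2.resize(p["pixels"][y0:y0+hh,x0:x0+ww,::-1],None,fx=k,fy=k,interpolation=cv2.INTER_CUBIC)
        if ww*4>0: pass
        def loop(v,X,c):
            Y=w(v,X)
            for i in range(len(Y)): line(I,p,Y[i],Y[(i+1)%len(Y)],(x0,y0),k,c)
        loop(L,[(.0955,.03,.056),(.0955,-.03,.056),(-.0955,-.03,.0225),(-.0955,.03,.0225)],(0,0,255))
        loop(P["stand"],[(.035,.032,.068),(.035,-.032,.068),(0,-.032,.048),(-.035,-.032,.068),(-.035,.032,.068),(0,.032,.048)],(0,255,0))
        loop(vb,[(.03,.023,.052),(.03,-.023,.052),(-.03,-.023,.052),(-.03,.023,.052)],(255,0,255))
        loop(vb,[(.03,.023,0),(.03,-.023,0),(-.03,-.023,0),(-.03,.023,0)],(255,0,255))
        h=np.linspace(0,2*np.pi,17)[:-1]
        for e in(-.02,.02):
            loop(vb,[(e,.022*np.cos(t),.064+.022*np.sin(t)) for t in h],(255,255,0))
            for x in(-.073,-.03): loop(L,[(x+.022*np.cos(t),e,.0523+.176*x+.022*np.sin(t)) for t in h],(0,255,255))
        o.append(I)
    hh=max(i.shape[0] for i in o); o=[cv2.copyMakeBorder(i,0,hh-i.shape[0],0,0,0) for i in o]
    I=np.hstack(o); I=cv2.resize(I,None,fx=800/I.shape[1],fy=800/I.shape[1]) if I.shape[1]>800 else I
    cv2.imwrite("pics/"+name,I)
if __name__=="__main__":
    import sys
    v=[float(a) for a in sys.argv[2:5]]
    over(sys.argv[1],v)
E
python3 fit.py o1.png 0.265 -0.19 1.4
```

```text
lane [ 0.569  -0.0412 -0.0619] -3.5479636827421173 res [[-2.0, -1.0], [0.1, -0.9], [-0.9, 1.1], [-1.8, 0.6], [-0.2, -1.2], [0.3, -2.8], [2.8, -3.0], [0.9, 0.1]]
stand [ 0.6123 -0.2212  0.0002] 0.01385826439704198 res [[0.6, -0.1], [2.0, 1.2], [-0.0, 0.4], [0.5, -3.0], [-1.6, 0.1], [-11.2, 9.2], [-16.5, -15.5], [19.9, 7.5]]
place -0.073 [[ 0.4961 -0.0367  0.0395]] [[347.3624 253.7333]]
place -0.03 [[ 0.539  -0.0393  0.047 ]] [[348.4691 236.0306]]
place 0.014 [[ 0.5829 -0.042   0.0548]] [[349.596  218.0343]]
new T [ 0.4764 -0.2113  0.07  ] S [ 0.4765 -0.2042  0.07  ] (array([ 0.4787, -0.2127,  0.0611]), np.float64(0.003212258346276627))
front tri (array([ 0.5045, -0.0425,  0.0293]), np.float64(0.0023258713987775663))
cab (287, 167) [0.6584 0.1018 0.225 ] [0.7337 0.1223 0.    ]
cab (290, 170) [0.6517 0.0952 0.225 ] [0.7253 0.114  0.    ]
cab (281, 294) [0.3954 0.1063 0.225 ] [0.3987 0.1282 0.    ]
```

```bash
sed -i 's/sc(\[(605,24),(668,68),None,(567,68),None\])/sc([(567,68),(605,24),(668,68),None,None])/' fit.py; python3 fit.py o1.png 0.477 -0.211 -1.4 | grep stand
```

```text
stand [ 0.6123 -0.2184  0.061 ] 3.493506022592253 res [[-1.3, 0.7], [-0.1, 0.5], [-0.4, -0.4], [0.3, -2.2], [-2.6, 0.9], [-0.3, -2.8], [0.8, -1.7], [2.3, -4.7]]
```

View pics/o1.png

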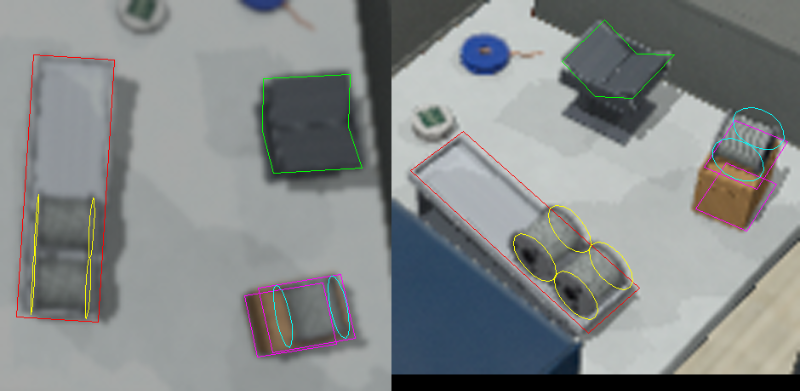

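Overlay check: the lane (red) and reels (yellow) line up to within 2 px, and so do the stand (green) and box and new reel (magenta/cyan). The chosen front reel (crop (65,285)) is the grey one at the lip, so I'm moving there.

>>> servo_tool(commands=[0, 0, 0.89, 0.67, 0.98, 0, 0, 0, 0, 0.89, 0.67, 0.98, 0, 0, 0, 0, 0.89, 0.67, 0.98, 0, 0, 0, 0, 0.89, 0.67, 0.98, 0, 0, 0, 0, 0.89, 0.67, 0.98, 0, 0])

```text
t: 1.32
tool_pos: [0.2962, -0.3295, 0.2314]
ee_rot: [2.575, 1.799, 0.0]
wrist_force: [0.4, -1.0, 0.5]
opening: 0.085
finger_force: 0.0
```

>>> servo_tool(commands=[0, 0, 0.89, 0.67, 0.98, 0, 0, 0, 0, 0.89, 0.67, 0.98, 0, 0, 0, 0, 0.89, 0.67, 0.98, 0, 0, 0, 0, 0.89, 0.67, 0.98, 0, 0, 0, 0, 0.89, 0.67, 0.98, 0, 0])

```text
t: 1.95
tool_pos: [0.3799, -0.207, 0.2314]
ee_rot: [1.702, 2.64, 0.0]
wrist_force: [-0.4, -0.4, 0.0]
opening: 0.0854
finger_force: 0.0
```

>>> servo_tool(commands=[0, 0, 0.89, 0.67, 0.98, 0, 0, 0, 0, 0.89, 0.67, 0.98, 0, 0, 0, 0, 0.89, 0.67, 0.98, 0, 0, 0, 0, 0.89, 0.67, 0.98, 0, 0, 0, 0, 0.89, 0.67, 0.98, 0, 0])

```text
t: 2.58
tool_pos: [0.4637, -0.0845, 0.2314]
ee_rot: [0.576, 3.088, -0.0]
wrist_force: [0.4, -0.2, -0.8]
opening: 0.0859
finger_force: 0.0
```

>>> servo_tool(commands=[0, 0, 0.89, 0.67, 0.98, 0, 0, 0, 0, 0.89, 0.67, 0.98, 0, 0, 0, 0, 0, 0, 0, 0, 0])

```text
t: 2.95
tool_pos: [0.4974, -0.035, 0.231]
ee_rot: [-0.093, -3.14, -0.0]
wrist_force: [-0.0, -0.3, 0.6]
opening: 0.0854
finger_force: 0.0
```

>>> servo_tool(commands=[0, 0, 0, 0, -0.2, -1, 0, 0, 0, 0, 0, 0, -1, 0, 0, 0, 0, 0, 0, -1, 0, 0, 0, 0, 0, 0, -1, 0, 0, 0, 0, 0, 0, -1, 0])

```text
t: 3.58
tool_pos: [0.4963, -0.0419, 0.1057]
ee_rot: [0.103, 3.14, -0.0]
wrist_force: [0.2, -0.9, 0.5]
opening: 0.0853
finger_force: 0.0
```

```bash
python3 - <<'E'
from h import *
S=optics.get_image("scene");T=optics.get_image("top")
o=env.get_obs();tp=o["tool_pos"];print(tp)
out=[]
for p,(x0,y0,w,h) in((T,(300,180,100,110)),(S,(300,135,100,110))):
    I=cv2.resize(p["pixels"][y0:y0+h,x0:x0+w,::-1],None,fx=4,fy=4,interpolation=cv2.INTER_CUBIC)
    for X,c in((tp,(0,0,255)),((.496,-.038,.0395),(0,255,255)),((.496,-.038,.0615),(255,255,0)),(tp+[-.0025,.0427,.013],(0,255,0)),(tp+[.0025,-.0427,.013],(0,255,0))):
        q=((proj(p,X)[0]-(x0,y0)+.5)*4).astype(int); cv2.circle(I,q.tolist(),3,c,1)
    out.append(I)
cv2.imwrite("pics/p1.png",np.hstack(out))
E
```

```text
[ 0.49489339 -0.04173345  0.10435803]
```

View pics/p1.png

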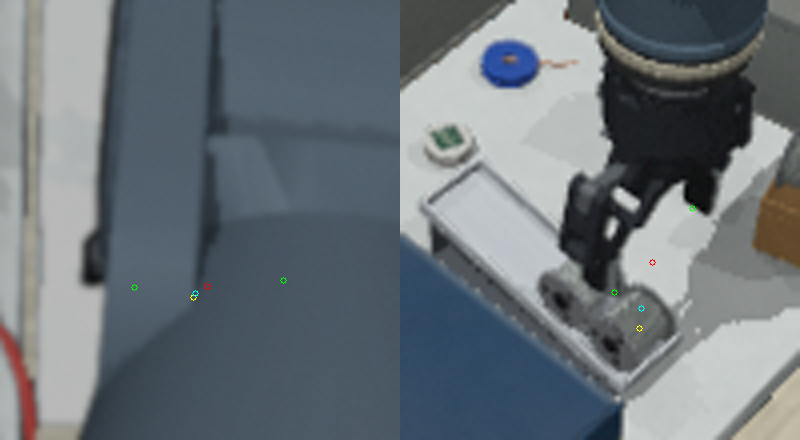

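The gripper hovers square over the front reel in the scene view: fingertips are near (600,290) and (703,212), and the reel centre is at (640,326), as predicted. Next I descend and grip.

>>> servo_tool(commands=[0, 0, 0, 0, 0, -1, 0, 0, 0, 0, 0, 0, -1, 0, 0, 0, 0, 0, 0, -1, 0, 0, 0, 0, 0, 0, 0, 0.3, 0, 0, 0, 0, 0, 0, 1])

```text
t: 4.3
tool_pos: [0.4974, -0.0416, 0.0327]
ee_rot: [0.1, 3.139, -0.0]
wrist_force: [0.4, 0.2, 0.4]
opening: 0.0517
finger_force: 0.0
```

>>> servo_tool(commands=[0, 0, 0, 0, 0, 0, 1, 0, 0, 0, 0, 0, 0, 1, 0, 0, 0, 0, 0, 0, 1, 0, 0, 0, 0, 0, 0, 1])

```text
t: 4.8
tool_pos: [0.4977, -0.0415, 0.033]
ee_rot: [0.099, 3.138, -0.001]
wrist_force: [-2.1, -1.4, 9.6]
opening: 0.039
finger_force: 59.1
```

>>> servo_tool(commands=[0, 0, 0, 0, 0, 0.5, 1, 0, 0, 0, 0, 0, 1, 1, 0, 0, 0, 0, 0, 1, 1, 0, 0, 0, 0, 0, 1, 1, 0, 0, 0, 0, 0, 1, 1])

```text
t: 5.42
tool_pos: [0.4968, -0.0413, 0.146]
ee_rot: [0.099, 3.139, -0.0]
wrist_force: [0.3, 0.3, -0.7]
opening: 0.0391
finger_force: 60.8
```

```bash
python3 - <<'E'
from h import *
S=optics.get_image("scene");T=optics.get_image("top")
save(S,"s2")
np.set_printoptions(precision=4,suppress=True)
for q in[(442,150),(446,276),(452,272),(550,272)]: print(q,onz(T,q,.11))
for q in[(342,120),(372,83),(437,157),(467,120)]: print("S",q,onz(S,q,.11))
o=cv2.imread("pics/s2.png")[90:240,290:480]
cv2.imwrite("pics/c2.png",cv2.resize(o,None,fx=4,fy=4,interpolation=cv2.INTER_CUBIC))
E
```

```text
(442, 150) [ 0.7429 -0.2656  0.11  ]
(446, 276) [ 0.4398 -0.2547  0.11  ]
(452, 272) [ 0.4489 -0.2689  0.11  ]
(550, 272) [ 0.4511 -0.4888  0.11  ]
S (342, 120) [ 0.7218 -0.2402  0.11  ]
S (372, 83) [ 0.763  -0.4418  0.11  ]
S (437, 157) [ 0.4341 -0.2893  0.11  ]
S (467, 120) [ 0.4489 -0.4772  0.11  ]
```

View pics/c2.png

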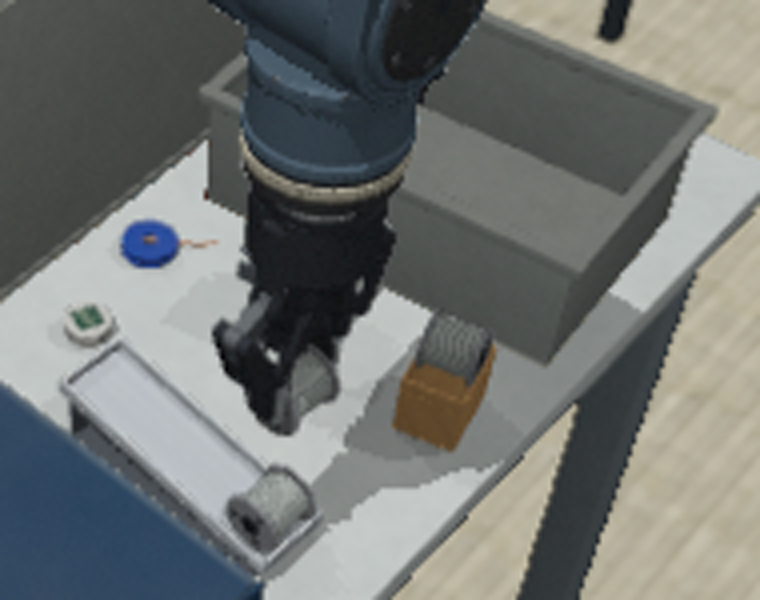

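The second reel has rolled down to the lip (crop (272,507)) and the gripped reel hangs square in the fingers at (305,388). Next is the stand.

>>> servo_tool(commands=[0, 0, 0.1, 0.66, -0.98, 0, 1, 0, 0, 0.1, 0.66, -0.98, 0, 1, 0, 0, 0.1, 0.66, -0.98, 0, 1, 0, 0, 0.1, 0.66, -0.98, 0, 1, 0, 0, 0.1, 0.66, -0.98, 0, 1])

```text
t: 6.15
tool_pos: [0.5795, -0.1646, 0.1437]
ee_rot: [0.039, -3.141, -0.0]
wrist_force: [0.4, 0.2, -1.7]
opening: 0.0392
finger_force: 60.8
```

>>> servo_tool(commands=[0, 0, 0.1, 0.66, -0.98, 0, 1, 0, 0, 0.1, 0.66, -0.98, 0, 1, 0, 0, 0, 0, 0, -0.8, 1, 0, 0, 0, 0, 0, 0, 1])

```text
t: 6.65
tool_pos: [0.6111, -0.2127, 0.1223]
ee_rot: [0.092, -3.137, -0.002]
wrist_force: [-0.4, -0.1, -1.0]
opening: 0.0389
finger_force: 60.8
```

```bash
python3 - <<'E'
from h import *
S=optics.get_image("scene")
save(S,"s3");print(env.get_obs()["tool_pos"],env.get_obs()["ee_rot"])
o=S["pixels"][100:220,310:450,::-1]
cv2.imwrite("pics/c3.png",cv2.resize(o,None,fx=5,fy=5,interpolation=cv2.INTER_CUBIC))
E
```

```text
[ 0.61154673 -0.21254792  0.12344595] [ 9.25962139e-02 -3.13867535e+00 -9.84941989e-04]
```

View pics/c3.png

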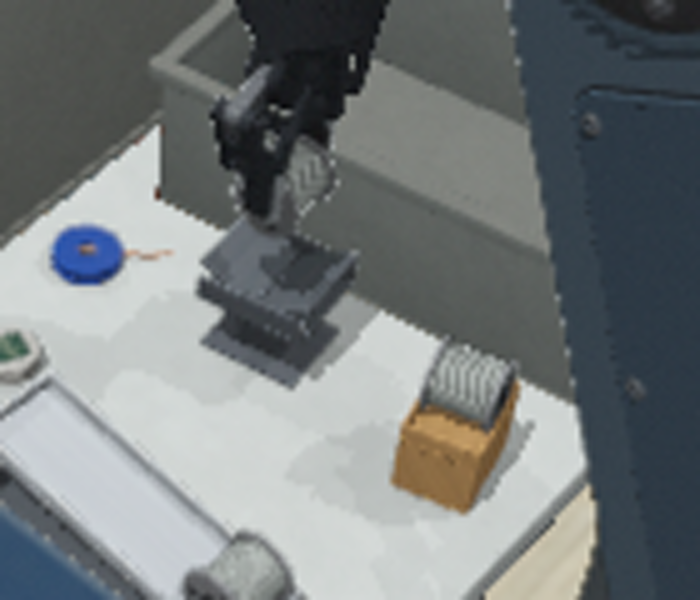

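```bash
python3 - <<'E'
from h import *
np.set_printoptions(precision=4,suppress=True)
S=optics.get_image("scene")
f=lambda c:(310+c[0]/5-.4,100+c[1]/5-.4)
L,B,R=[onz(S,f(c),0.003) for c in((202,341),(293,386),(341,326))]
print(L,B,R,"ctr",(L+R)/2)
for X in((.6115,-.2125,.13),): q=proj(S,X)[0]; print((q+.4-(310,100))*5)
Ls=[onz(S,f(c),.068) for c in((203,263),(354,258),(308,292))];print(Ls,(Ls[0]+Ls[1])/2)
E
```

```text
[ 0.6434 -0.1892  0.003 ] [ 0.5811 -0.1957  0.003 ] [ 0.5888 -0.2536  0.003 ] ctr [ 0.6161 -0.2214  0.003 ]
[288.3225 185.0208]
[array([ 0.6455, -0.1864,  0.068 ]), array([ 0.5831, -0.2464,  0.068 ]), array([ 0.5865, -0.207 ,  0.068 ])] [ 0.6143 -0.2164  0.068 ]
```

>>> servo_tool(commands=[0, 0, 0.2, 0.1, -0.08, -1, 1, 0, 0, 0, 0, 0, -0.8, 1, 0, 0, 0, 0, 0, -0.35, 1, 0, 0, 0, 0, 0, 0, 1])

```text
t: 7.25
tool_pos: [0.6147, -0.2146, 0.0705]
ee_rot: [-0.148, 3.138, 0.0]
wrist_force: [-1.0, -0.3, -0.8]
opening: 0.0392
finger_force: 60.8
```

>>> servo_tool(commands=[0, 0, 0, 0, 0, -0.12, 1, 0, 0, 0, 0, 0, 0, 1])

```text
t: 7.5
tool_pos: [0.6155, -0.215, 0.0684]
ee_rot: [-0.148, 3.136, -0.001]
wrist_force: [-1.1, 1.1, 5.9]
opening: 0.0391
finger_force: 61.5
```

>>> servo_tool(commands=[0, 0, 0, 0, 0, 0, 0.45, 0, 0, 0, 0, 0, 0, 0.42, 0, 0, 0, 0, 0, 0, 0.42, 0, 0, 0, 0, 0, 0, 0.42])

```text
t: 8.0
tool_pos: [0.6147, -0.2148, 0.067]
ee_rot: [0.148, -3.138, 0.0]
wrist_force: [0.2, 0.9, -0.3]
opening: 0.0496
finger_force: 0.0
```

>>> servo_tool(commands=[0, 0, 0, 0, 0, 0.5, 0.42, 0, 0, 0, 0, 0, 1, 0.42, 0, 0, 0, 0, 0, 1, 0.42, 0, 0, 0, 0, 0, 1, 0.42, 0, 0, 0, 0, 0, 0.5, 0.42])

```text
t: 8.62
tool_pos: [0.6153, -0.215, 0.1692]
ee_rot: [-0.147, 3.136, -0.001]
wrist_force: [-0.4, 0.4, -0.2]
opening: 0.0496
finger_force: 0.0
```

>>> servo_tool(commands=[0, 0, 0.1, -0.9, 0, 0, 0.3, 0, 0, 0.1, -0.9, 0, 0, 0.3, 0, 0, 0.1, -0.9, 0, 0, 0.3, 0, 0, 0.1, -0.9, 0, 0, 0.3, 0, 0, 0, 0, 0, 0, 0.3])

```text
t: 9.25
tool_pos: [0.5237, -0.2149, 0.1674]
ee_rot: [0.256, -3.131, -0.0]
wrist_force: [-0.7, 0.4, 0.7]
opening: 0.0598
finger_force: 0.0
```

```bash
python3 - <<'E'
from h import *
S=optics.get_image("scene")
save(S,"s4");print(env.get_obs()["tool_pos"],env.get_obs()["ee_rot"])
o=S["pixels"][120:240,310:450,::-1]
I=cv2.resize(o,None,fx=5,fy=5,interpolation=cv2.INTER_CUBIC)
c,s=np.cos(np.radians(9.8)),np.sin(np.radians(9.8))
v=np.array([.479,-.211])
for e in(-.02,0,.02):
    for z in(.064,.086):
        q=((proj(S,(v[0]-s*e,v[1]+c*e,z))[0]-(310,120)+.5)*5).astype(int);cv2.circle(I,q.tolist(),3,(0,0,255),1)
cv2.imwrite("pics/c4.png",I)
E
```

```text
[ 0.52456376 -0.21490337  0.16736827] [-2.56005788e-01  3.13087343e+00 -1.79759242e-04]
```

View pics/c4.png

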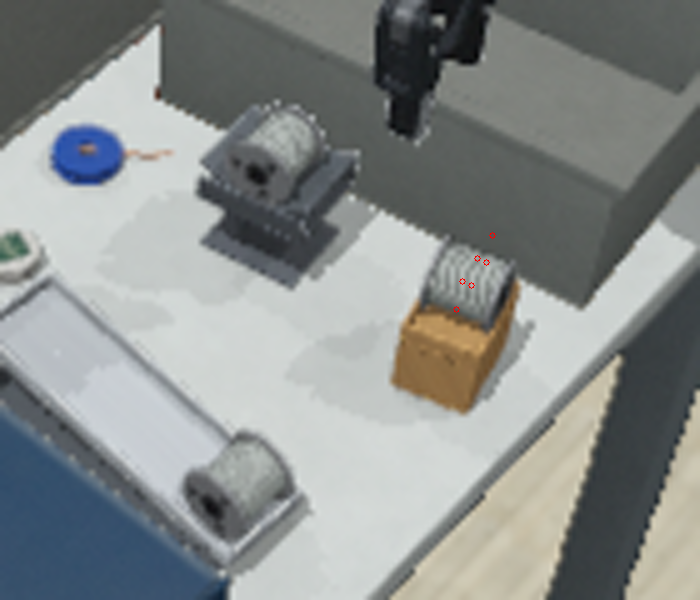

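```bash
python3 - <<'E'
from h import *
np.set_printoptions(precision=4,suppress=True)
S=optics.get_image("scene");T=optics.get_image("top")
f=lambda c:(310+c[0]/5-.4,120+c[1]/5-.4)
for c,z in(((393,383),0),((467,410),0),((403,322),.052),((482,345),.052),((518,285),.052),((430,318),.075),((492,327),.06)): print(c,onz(S,f(c),z))
t=lambda c:(330+c[0]/3.478-.36,170+c[1]/3.478-.36)
print("top")
for c,z in(((262,296),.052),((345,280),.052),((359,345),.052),((277,357),.052),((250,298),0),((262,362),0)):print(c,onz(T,t(c),z))
I=cv2.imread("pics/t0.png")[245:285,395:445]; J=cv2.imread("pics/s4.png")[160:208,380:424]
cv2.imwrite("pics/c5.png",np.hstack([cv2.resize(I,(400,320),interpolation=cv2.INTER_CUBIC),cv2.resize(J,(293,320),interpolation=cv2.INTER_CUBIC)]))
E
```

```text
(393, 383) [ 0.4957 -0.1755  0.    ]
(467, 410) [ 0.4535 -0.1864  0.    ]
(403, 322) [ 0.4963 -0.1744  0.052 ]
(482, 345) [ 0.4548 -0.1887  0.052 ]
(518, 285) [ 0.4645 -0.2387  0.052 ]
(430, 318) [ 0.4776 -0.1673  0.075 ]
(492, 327) [ 0.455  -0.1964  0.06  ]
top
(262, 296) [ 0.4934 -0.1761  0.052 ]
(345, 280) [ 0.505  -0.2347  0.052 ]
(359, 345) [ 0.46   -0.2417  0.052 ]
(277, 357) [ 0.4513 -0.1846  0.052 ]
(250, 298) [ 0.4976 -0.1778  0.    ]
(262, 362) [ 0.4512 -0.1846  0.    ]
```

View pics/c5.png

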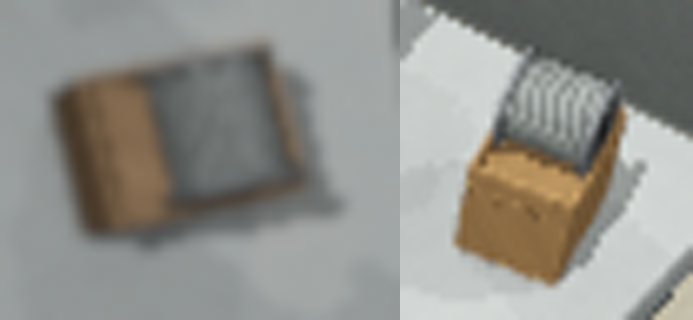

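The reel sits well in the stand (crop (275,155)). On the box, though, the wire arcs and dark flanges don't clearly show an axis along y, so I'll fit silhouettes numerically for both axis options.

```bash
cat > sil.py <<'E'
from h import *
from scipy.optimize import minimize
np.set_printoptions(precision=4,suppress=True)
S=optics.get_image("scene");T=optics.get_image("top")
t0=cv2.imread("pics/t0.png")[:,:,::-1]; s4=cv2.imread("pics/s4.png")[:,:,::-1]
def hull(p,v,az,z,K=8):
    a=np.radians(az);d=np.array([np.cos(a),np.sin(a),0]);n=np.array([-d[1],d[0],0]);h=np.linspace(0,2*np.pi,25)
    X=[np.array([v[0],v[1],z])+e*d+.022*(np.cos(t)*n+np.sin(t)*np.array([0,0,1])) for e in(-.02,.02) for t in h]
    return cv2.convexHull(proj(p,X).astype(np.float32)).reshape(-1,2)
def fill(p,v,az,z,box,k=6):
    x0,y0,w,h=box;m=np.zeros((h*k,w*k),np.uint8)
    cv2.fillPoly(m,[np.round((hull(p,v,az,z)-(x0,y0)+.5)*k).astype(np.int32)],1);return cv2.resize(m.astype(np.float32),(w,h),interpolation=cv2.INTER_AREA)
V=[(T,t0,(398,246,42,34)),(S,s4,(384,160,40,40))]
def rd(im,b):
    x0,y0,w,h=b;return im[y0:y0+h,x0:x0+w].astype(float)
if __name__=="__main__":
    for p,im,b in V:
        I=rd(im,b)
        m=(I.max(2)-I.min(2)<30)&(I.mean(2)<185)
        print("\n".join("".join("b" if I[r,c,0]-I[r,c,2]>35 else "%x"%int(I[r,c].mean()/16) for c in range(I.shape[1])) for r in range(I.shape[0])));print()
    h=lambda p,az,v:[np.round(hull(p,v,az,.064)).astype(int).min(0),np.round(hull(p,v,az,.064)).astype(int).max(0)]
    for az,v in((101,(.481,-.217)),(11,(.481,-.215))):
        for p in(T,S): print(az,h(p,az,v))
E
python3 sil.py
```

```text
9999999999999999999aaaaaaaaaaaaaaaaaaaaaaa
9999999999999999999aaaaaaaaaaaaaaaaaaaaaaa
99999999999999999999aaaaaaaaaaaaaaaaaaaaaa
9999999999999999999999aaaaaa999aaaaaaaaaaa
99999999999999999999999999988889aaaaaaaaaa
99999999999999999998888888776568aaaaaaaaaa
999999999999988888777776666654589aaaaaaaaa
99999999988887776665676667765457899aaaaaaa
999998887776655555556677777665567789aaaaaa
999987665bbbbb44555666777776655667789aaaaa
9987644bbbbbbbb5556667777776655566789aaaaa
9986434bbbbbbbb5556666777777665567789aaaaa
9986433bbbbbbbb5556666777777765567789aaaaa
9987433bbbbbbbbb556666767777765566779aaaaa
9987533bbbbbbbbb555666667777766556679aaaaa
9987533bbbbbbbbb555666667677766556679aaaaa
99986434bbbbbbbb5555666777777665566789aaaa
99986433bbbbbbbbb555666777777665566779aaaa
99987533bbbbbbbbb555566777777765556679aaaa
99987543bbbbbbbbb555567767777765555679aaaa
999986433bbbbbbbbb555676666666655456789aaa
999986433bbbbbbbbb555666666665555456679aaa
999987533bbbbbbbbb5555666555444555566799aa
999987533bbbbbbbbb54445544444455566667899a
9999986434bbbbbbbb44444444455566666667789a
9999986433bbbbbbbb4444455
[... 1473 characters left out ...]
ccbbbbbbbbbbbbbbbbbbbbbb79999dddddddd
bccccabbbbbbbbbbbbbbbbbbbbb8999cdddddddd
bcccc8bbbbbbbbbbbbbbbbbbbbb9999ddddddddd
cccccbbbbbbbbbbbbbbbbbbbbb7999cddddddddd
cccccbbbbbbbbbbbbbbbbbbbbb8889dddddddddd
ccccabbbbbbbbbbbbbbbbbbbb7888cdddddddddd
ccccabbbbbbbbbbbbbbbbbbbb888ccccdddddddd
cccc9bbbbbbbbbbbbbbbbbbb888cccccdddddddd
cccbbbbbbbbbbbbbbbbbbbb688ccccccccdddddd
ccccbbbbbbbbbbbbbbbbbbb888cccccccccddddc
ccccb8bbbbbbbbbbbbbbbb788cccccccccccddca
cccccba9bbbbbbbbbbbbbb888ccccccccccccca8
ccccccbba88bbbbbbbbbb788ccccccccccccca87

101 [array([412, 249]), array([435, 270])]
101 [array([394, 164]), array([415, 186])]
11 [array([411, 249]), array([434, 270])]
11 [array([394, 165]), array([414, 186])]
```

The images settle it. In the scene view the winding stripes run across the picture, with dark flanges to the left at (395,174) and right at (411,180). In the top view the flanges are at the top and bottom. So the reel's axis lies about 11° off world x, with its centre near (0.478, -0.2125). I'll turn the gripper to suit.

>>> servo_tool(commands=[0, 0, -1, -0.2, 0, 0, 0.1, 0, 0, -1, -0.2, 0, 0, 0.1, 0, 0, -1, -0.2, 0.1, 0, 0.1, 0, 0, -1, -0.2, 0, 0, 0.1, 0, 0, -1, -0.2, 0, 0, 0.1])

```text
t: 10.12
tool_pos: [0.5, -0.2123, 0.1669]
ee_rot: [-1.099, -2.943, -0.0]
wrist_force: [-1.0, -0.3, -0.1]
opening: 0.0771
finger_force: 0.0
```

>>> servo_tool(commands=[0, 0, -1, -0.2, 0, 0, 0.1, 0, 0, -1, -0.2, 0, 0, 0.1, 0, 0, -1, -0.2, 0, -0.5, 0.1, 0, 0, -0.8, -0.2, 0, -0.5, 0.1, 0, 0, 0, 0, 0, 0, 0.1])

```text
t: 10.75
tool_pos: [0.4794, -0.2121, 0.1413]
ee_rot: [-1.988, -2.43, 0.001]
wrist_force: [0.2, -0.8, -0.6]
opening: 0.0768
finger_force: 0.0
```

```bash
python3 - <<'E'
from h import *
S=optics.get_image("scene");save(S,"s6");o=env.get_obs();print(o["tool_pos"],o["ee_rot"],o["opening"])
x0,y0=370,115
I=cv2.resize(S["pixels"][y0:y0+90,x0:x0+90,::-1],None,fx=6,fy=6,interpolation=cv2.INTER_CUBIC)
def circ(az,v,c):
    a=np.radians(az);d=np.array([np.cos(a),np.sin(a),0]);n=np.array([-d[1],d[0],0])
    for e in(-.02,.02):
        X=[np.array([*v,.064])+e*d+.022*(np.cos(t)*n+np.sin(t)*np.array([0,0,1.])) for t in np.linspace(0,2*np.pi,33)]
        cv2.polylines(I,[((proj(S,X)-(x0,y0)+.5)*6).astype(np.int32)],False,c,1)
circ(11.5,(.478,-.2125),(0,255,255))
tp=o["tool_pos"];q=((proj(S,tp)[0]-(x0,y0)+.5)*6).astype(int);cv2.circle(I,q.tolist(),3,(0,0,255),1)
cv2.imwrite("pics/c6.png",I)
E
```

```text
[ 0.4798896 -0.2122665  0.1419959] [-1.98600389e+00 -2.43354638e+00  1.97849201e-04] 0.07677595419251622
```

View pics/c6.png

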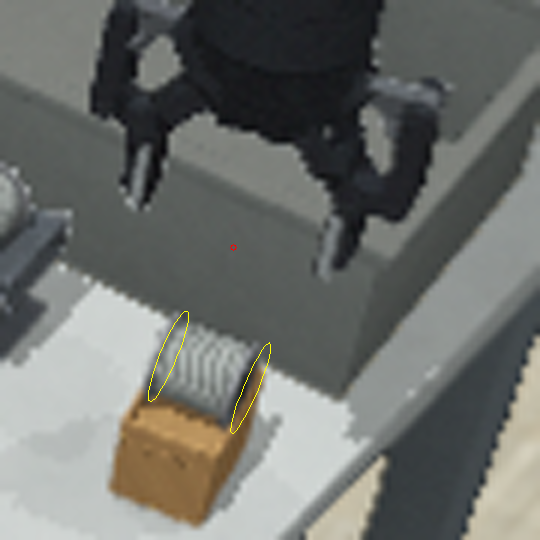

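The overlay flanges match the picture (at (168,355) and (252,388)), so the axis is confirmed. The gripper straddles the reel end faces; descending and gripping.

>>> servo_tool(commands=[0, 0, 0, -0.05, 0, -1, 0.1, 0, 0, 0, 0, 0, -1, 0.1, 0, 0, 0, 0, 0, -0.8, 0.1, 0, 0, 0, 0, 0, -0.55, 0.1, 0, 0, 0, 0, 0, 0, 0.3])

```text
t: 11.42
tool_pos: [0.4784, -0.2122, 0.0579]
ee_rot: [-1.988, -2.431, 0.0]
wrist_force: [0.7, 1.0, -0.6]
opening: 0.0608
finger_force: 0.0
```

>>> servo_tool(commands=[0, 0, 0, 0, 0, 0, 1, 0, 0, 0, 0, 0, 0, 1, 0, 0, 0, 0, 0, 0, 1, 0, 0, 0, 0, 0, 0, 1, 0, 0, 0, 0, 0, 0, 1])

```text
t: 12.05
tool_pos: [0.4791, -0.2126, 0.0594]
ee_rot: [1.989, 2.43, 0.001]
wrist_force: [-0.8, 0.1, 6.7]
opening: 0.0392
finger_force: 60.4
```

>>> servo_tool(commands=[0, 0, 0, 0, 0, 0.5, 1, 0, 0, 0, 0, 0, 1, 1, 0, 0, 0, 0, 0, 1, 1, 0, 0, 0, 0, 0, 1, 1, 0, 0, 0, 0, 0, 0.5, 1])

```text
t: 12.68
tool_pos: [0.479, -0.2126, 0.1603]
ee_rot: [1.989, 2.429, 0.001]
wrist_force: [-0.2, 0.0, -1.0]
opening: 0.039
finger_force: 61.5
```

>>> servo_tool(commands=[0, 0, 0.94, 0.38, 0.85, 0, 1, 0, 0, 0.94, 0.38, 0.85, 0, 1, 0, 0, 0.94, 0.38, 0.85, 0, 1, 0, 0, 0.94, 0.38, 0.85, 0, 1, 0, 0, 0.94, 0.38, 0.85, 0, 1])

```text
t: 13.3
tool_pos: [0.526, -0.1054, 0.1583]
ee_rot: [-0.847, -3.025, 0.0]
wrist_force: [-0.2, -0.8, -0.6]
opening: 0.0394
finger_force: 61.5
```

>>> servo_tool(commands=[0, 0, 0.94, 0.38, 0.85, 0, 1, 0, 0, 0.94, 0.38, 0.85, 0, 1, 0, 0, 0.94, 0.38, 0.85, 0, 1, 0, 0, 0, 0, 0, -1, 1, 0, 0, 0, 0, 0, 0, 1])

```text
t: 13.92
tool_pos: [0.5532, -0.0421, 0.1319]
ee_rot: [-0.093, -3.137, -0.0]
wrist_force: [-0.9, -0.6, -0.1]
opening: 0.0391
finger_force: 61.5
```

```bash
python3 - <<'E'
from h import *
S=optics.get_image("scene");save(S,"s7");o=env.get_obs();print(o["tool_pos"],o["ee_rot"],o["opening"])
print([(r["pixel"],r["confidence"]) for r in finder.recognise(S,"reel_front")])
for X in((.496,-.038,.0395),(.539,-.0393,.047),o["tool_pos"]+[0,0,.0055],(.6147,-.22,.073)): print(proj(S,X))
E
```

```text
[ 0.55377754 -0.04235169  0.13311731] [-9.40845612e-02 -3.13845619e+00 -1.26104558e-05] 0.03869285259245758
[([201.3, 234.3], 0.77), ([372.1, 151.7], 0.53)]
[[359.30692859 216.74594637]]
[[346.81231031 206.13236943]]
[[344.96733004 179.2572616 ]]
[[366.12649362 149.7081429 ]]
```

>>> servo_tool(commands=[0, 0, 0, 0, 0, -1, 1, 0, 0, 0, 0, 0, -1, 1, 0, 0, 0, 0, 0, -0.9, 1, 0, 0, 0, 0, 0, -0.5, 1, 0, 0, 0, 0, 0, 0, 1])

```text
t: 14.65
tool_pos: [0.5544, -0.0425, 0.0484]
ee_rot: [-0.094, -3.14, -0.0]
wrist_force: [0.5, 0.4, -0.4]
opening: 0.039
finger_force: 61.5
```

>>> servo_tool(commands=[0, 0, 0, 0, 0, -0.1, 1, 0, 0, 0, 0, 0, -0.05, 1, 0, 0, 0, 0, 0, 0, 1])

```text
t: 15.02
tool_pos: [0.5547, -0.0423, 0.0449]
ee_rot: [0.094, 3.14, -0.0]
wrist_force: [0.3, -0.3, -0.4]
opening: 0.0387
finger_force: 61.5
```

>>> servo_tool(commands=[0, 0, 0, 0, 0, -0.06, 1, 0, 0, 0, 0, 0, 0, 1])

```text
t: 15.28
tool_pos: [0.5548, -0.0424, 0.0443]
ee_rot: [0.094, 3.139, -0.0]
wrist_force: [-5.5, 0.9, 17.1]
opening: 0.0388
finger_force: 63.9
```

>>> servo_tool(commands=[0, 0, 0, 0, 0, 0, 0.3, 0, 0, 0, 0, 0, 0, 0.3, 0, 0, 0, 0, 0, 0, 0.3, 0, 0, 0, 0, 0, 0, 0.3])

```text
t: 15.78
tool_pos: [0.5544, -0.0423, 0.043]
ee_rot: [-0.094, -3.14, -0.0]
wrist_force: [0.2, 0.6, 0.3]
opening: 0.0594
finger_force: 0.0
```

>>> servo_tool(commands=[0, 0, 0, 0, 0, 0.5, 0.3, 0, 0, 0, 0, 0, 1, 0.3, 0, 0, 0, 0, 0, 1, 0.3, 0, 0, 0, 0, 0, 1, 0.3, 0, 0, 0, 0, 0, 1, 0.3])

```text
t: 16.4
tool_pos: [0.5545, -0.0423, 0.1574]
ee_rot: [0.094, 3.139, -0.0]
wrist_force: [0.4, -0.7, -0.4]
opening: 0.06
finger_force: 0.0
```

>>> servo_tool(commands=[0, 0, 0, 0, -1, 1, 0.3, 0, 0, 0, 0, -1, 0.5, 0.3, 0, 0, 0, 0, -1, 0, 0.3, 0, 0, 0, 0, -1, 0, 0.3, 0, 0, 0, 0, -1, 0, 0.3])

```text
t: 17.02
tool_pos: [0.5544, -0.1682, 0.1941]
ee_rot: [0.094, 3.139, -0.0]
wrist_force: [0.4, -0.3, 0.7]
opening: 0.06
finger_force: 0.0
```

>>> servo_tool(commands=[0, 0, 0, -1, -1, 0, 0.3, 0, 0, 0, -1, -1, 0, 0.3, 0, 0, 0, -1, -1, 0, 0.3, 0, 0, 0, -1, -1, 0, 0.3, 0, 0, 0, 0, 0, 0, 0.3])

```text
t: 17.65
tool_pos: [0.4532, -0.2687, 0.1941]
ee_rot: [0.098, 3.139, -0.001]
wrist_force: [0.4, -0.0, 0.0]
opening: 0.0594
finger_force: 0.0
```

```bash
python3 - <<'E'
from h import *
S=optics.get_image("scene");T=optics.get_image("top");save(S,"s8");save(T,"t8");o=env.get_obs();print(o["t"],o["tool_pos"])
for p in(S,T):
    print([(np.round(r["pixel"],1).tolist(),round(r["confidence"],2)) for r in finder.recognise(p,"reel_front")])
    for X in((.496,-.038,.0395),(.539,-.0393,.047),(.6147,-.22,.073)): print(proj(p,X))
# compare with initial lane: two reels in front places
for n,a,b,(x0,y0,w,h) in(("S","s0","s8",(325,180,50,50)),("T","t0","t8",(333,180,40,90))):
    A,B=[cv2.imread(f"pics/{q}.png")[y0:y0+h,x0:x0+w].astype(float).mean(2) for q in(a,b)]
    D=abs(A-B)/25
    print(n);print("\n".join("".join("." if v<1 else str(min(9,int(v))) for v in r) for r in D[::2]))
E
```

```text
17.75 [ 0.45459545 -0.26742543  0.1938185 ]
[([366.1, 150.1], 0.66), ([366.3, 165.5], 0.63), ([201.8, 235.8], 0.58), ([345.5, 207.5], 0.4)]
[[359.30692859 216.74594637]]
[[346.81231031 206.13236943]]
[[366.12649362 149.7081429 ]]
[([420.7, 202.1], 0.68), ([233.2, 150.9], 0.49), ([418.4, 211.5], 0.36)]
[[347.90508672 253.77727917]]
[[348.45870939 236.04016773]]
[[422.426512   204.39837846]]
S
..................................................
..................................................
..................................................
..................................................
..................................................
..................................................
..................................................
.....................111..........................
......................1..1........................
.....................1.1111.......................
..................1...111112.1....................
.................1........21.111..................
..111111111....1...11....1.....1..................
....11111221........1..1....1....1.1......
[... 1716 characters left out ...]
...
.......11............1..................
.......11...............................
.......121..............................
.......11...............................
..........11............................
..........................1.............
........................................
........................................
........................................
..............................111.......
..............................11........
........................................
..............................11........
..............................1.........
........................................
........................................
........................................
```

The lane looks as it did at the start, with two reels lying crosswise at the front and touching. The old reel is in the stand at scene (366,150), exactly where predicted, and the gripper is clear.

```bash
python3 -c "
from station import env
print(env.finish_job())"
```

```text
the job is handed in; nothing more can be done
None
```

The job is handed in: the oldest reel lies in the V stand, and the new reel is in the lane, crosswise and resting against the one that was left; the judge's verdict was not shown.

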